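Hold the hidden bolt head of a sagging gauge arm

ROBOT

A 7-joint arm with a two-finger parallel gripper is mounted at the origin on the work surface; the furniture and walls round the work are solid. World frame = base frame: x ahead of the robot, y to its left, z up, the work surface at z = 0. Lengths are in mm, angles in rad, forces in N, time in s.
With the tool pointing down it reaches from about 400 to 875 mm from the base axis. Payload 19.3 kg.
Tool frame: the origin (TCP) lies at the very end of the fingers, on their centre line; the grasp point (between the pads) lies 19 mm behind it; z points along the fingers, y is the line along which they close (so a half turn about z gives the same grasp; the last joint's range is limited). The gripper opens to 85 mm and grips with 20 to 120 N. Pads are 22 mm wide; open, the fingers measure 114 mm over their backs; the gripper's body (76 mm by 85 mm) begins 54 mm behind the grasp point. The pads swing forward as they close: fully open they stand 13 mm farther back than shut.
Start: joints at [-1.369, 0.521, -0.036, 1.599, 0.021, 1.021, -0.113], TCP at [167.81, 602.042, 231.291] pointing down, gripper open.
Joint ranges: [-2.91, 2.91], [-0.3, 2.13], [-1.5, 1.42], [0.17, 2.43], [-1.26, 4.41], [0.16, 1.93], [-2.52, 2.52]. Speed limits (rad/s): [1.89, 1.89, 2.39, 2.39, 3.01, 3.01, 3.01].

INTERFACE

Orientations are given as a 3x3 rotation matrix whose columns are the frame's x, y, z axes.
In Python, from workcell import robot, optics, job, jaws gives the robot as it stands (robot), with the cameras (optics), the job (job) and the gripper (jaws). Calls block until the motion is done:
- robot.movep(position, orientation): joint-space move of the TCP to a pose.
- robot.movel(position, frame=None, max_speed=150, guard=None): straight line of the TCP; frame=None keeps the orientation; max_speed is the mean speed in mm/s. With guard (N) it stops when the force on the tool has changed by that much, and returns True; else False.
- robot.goto_joints(angles): joint-space move.
- jaws.open_gripper() and jaws.clamp(): open the fingers fully, or close them until they stop; the grip force is fixed at half the most.
- robot.wait(seconds).
- robot.inverse_kinematics(position, orientation): joint angles nearest the present ones, or None.
- robot.read_state(): the state.
- optics.camera(name): name is "scene" or "top" or "wrist"; returns a dict with "image" (420x560x3 uint8, blue, green, red), "fx", "fy", "cx", "cy" (pixels), "cam_to_world" (4x4, takes a point from camera to world coordinates). Camera axes: x right, y up, looking along -z (the intrinsics and any distortion apply to the point x, -y, -z); pixel columns grow to the right and rows downward; lengths in mm; the calibration is good to about 2 mm. A picture is of the moment at which its call begins. There is no depth.
A pose or a line that the arm cannot do raises robot.PlanningError and nothing moves.
- job.finish_job(): hands the job in; it is judged then, once.
The state is a dict: "time": time; "qpos": joint angles; "qvel": joint speeds; "joint_efforts": joint torques, N m; "eef_pos": TCP position; "tool_rot": TCP orientation; "ft_force": force on the tool from outside, world axes, zero at the start; "torque": the same for the moment, N m; "finger_gap": finger opening in mm; "gripper_force": force on a finger pad.
Only numpy, scipy, OpenCV 4.12 (cv2) and the standard library are available. Lean on these libraries where they do the work, as an engineer would, in place of code of your own. Each camera call takes 0.05 s, during which the arm holds its last target. There are 200 camera calls.

TASK

The dial-gauge arm on the stand has sagged because its pivot bolt is slack. Lift the flat cover plate off the top of the bracket and lay it flat on the bench without dropping it, then reach down into the gap behind the bracket's front plate, grip the bolt's hexagon head, turn it until the arm is level again and finish still holding it there, so that it cannot turn while a colleague tightens the nut in front. Do not touch the arm or the gauge, and leave the spanner and the lidded tin where they are.

Things in the scene. Friction and masses are not known exactly. Their poses are not given: they have to be found in the camera images.
- stand: Steel gauge stand screwed to the bench. Origin on the bench, right under the centre of the bolt head; -x is its front, towards the robot. Base plate 12 mm thick, x -90 to +32, y -172 to +45 mm; a 46 x 50 mm column carries the bracket. A specimen tin (top at z 50 mm) is fixed under the gauge. The bench left of it (about 145 mm towards world +y, 50 mm nearer the robot) is clear for the cover.
- gap_mouth (a point): Centre of the mouth of the bracket's gap, 200 mm above the bench, same axes as the stand. The bracket is a U of 6 mm plate, open above and at both y sides: front plate x -27 to -21 mm, rear plate x +21 to +27 mm, both y -35 to +35 mm with top edges at this height; gap 42 mm wide, its floor 78 mm below. The bolt runs along x, 30 mm below this point.
- cover: Loose flat rectangular aluminium plate, 60 x 78 x 6 mm (its x, y, z), about 60 g; origin at the centre of its underside. At the start it lies over the gap on the top edges of both bracket plates (underside 200 mm above the bench), its 60 mm side across the gap, overhanging the outer faces of the plates by about 1 to 5 mm.
- bolt_head: Hexagon head, 24 mm across flats, 14 mm long along the bolt; origin at its centre, 170 mm above the bench, in the middle of the gap. Its x is the bolt's axis, away from the stand's front; two flats face its own +y and -y; z lies along those flats. It turns with the arm: at the start z leans 0.32 rad to the stand's -y side; with the arm level z points straight up and those flats stand upright.
- gauge_arm: Aluminium bar 150 x 22 x 8 mm, 29 to 37 mm in front of the bolt head's centre, fixed on the bolt and turning with it. Origin and axes as the bolt head's; it runs along its -y (0 to -150 mm) and carries a 57 mm dial gauge centred 138 mm out, which reaches 35 mm above and 69 mm below the bar's centre line and to 64 mm in front of the bolt head's centre.
- pivot_bolt (a joint): Turn of bolt, head and arm together (rad): 0 = sagged on to its stop, as at the start; 0.32 = arm level; at most 0.75; grows as the arm's outer end rises (head turns about the stand's -x). Free running: the arm's weight (about 0.18 N m at the bolt) takes it back to 0 when the head is not held; a grip of 40 N across the flats holds it.
- spanner: Combination spanner, 32 x 153 x 8 mm, lying loose on the bench: leave alone. Origin under its middle. It lies to the left of the stand.
- lid_tin: Lidded round tin, 68 mm across, 40 mm high, standing loose to the right of the stand: leave alone. Origin under its middle.

How it is judged:
By the outcome, as a careful person would: the job done as asked, in the order asked, and still so for the second after the job is handed in, while the arm keeps its last pose, push and grip.
It also fails if it takes over 45 s, if anything falls off the work surface, if the arm or the gripper's body presses on something with over 40 N, if the wrist force passes 120 N, or if a joint passes its speed limit or range.

## Working session

There is one attempt and no reset: what is moved stays moved. The work goes in short steps, each a Python script; the robot and the scene stay as the last script left them, time stands still between calls to the robot, and variables do not carry over. Pictures are saved under pics/ and viewed, at most 10 in all, crops included, and the job is handed in when it is done.

```bash
mkdir -p pics; ls
python3 - <<'E'
from workcell import robot, optics, job, jaws
import cv2,numpy as np
for n in ["scene","top"]:
    c=optics.camera(n); cv2.imwrite(f"pics/{n}0.png",c["image"]); print(n,c["fx"],c["fy"],c["cx"],c["cy"],[k for k in c]); print(np.round(c["cam_to_world"],3).tolist())
s=robot.read_state(); print(s["time"],np.round(s["tool_rot"],3).tolist(),s["finger_gap"])
E
```

```text
pics
workcell.py
scene 486.8523956041246 486.8523956041246 274.8256916976401 207.83677643410655 ['image', 'fx', 'fy', 'cx', 'cy', 'cam_to_world']
[[0.577, 0.649, -0.495, -290.37], [-0.816, 0.449, -0.363, -536.105], [-0.014, 0.614, 0.789, 1249.774], [0.0, 0.0, 0.0, 1.0]]
top 424.04911325908597 424.04911325908597 284.5028106385522 215.95951852830376 ['image', 'fx', 'fy', 'cx', 'cy', 'cam_to_world']
[[-0.028, 0.991, -0.127, 283.139], [-0.999, -0.031, -0.018, -13.937], [-0.022, 0.127, 0.992, 1144.055], [0.0, 0.0, 0.0, 1.0]]
0.1 [[-0.963, 0.268, -0.0], [0.268, 0.963, -0.001], [-0.0, -0.001, -1.0]] 85.54332741933084
```

View pics/scene0.png

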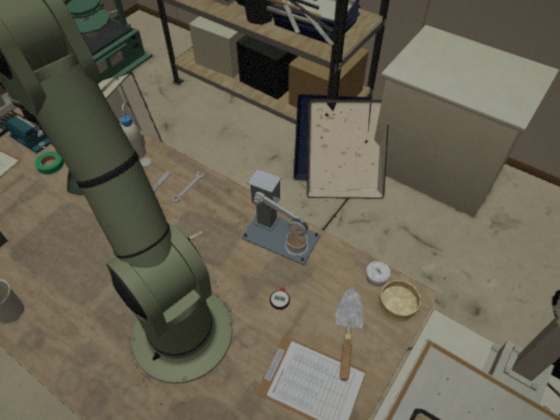

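View pics/top0.png

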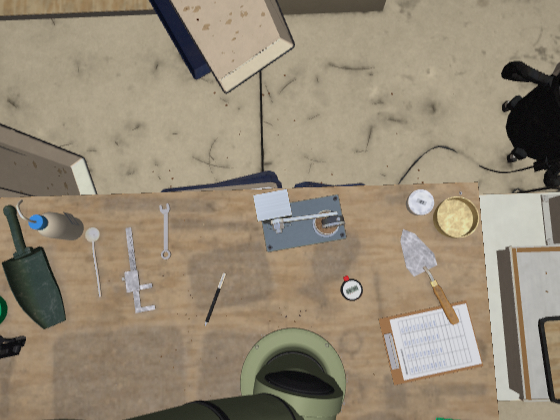

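The scene view shows the stand at about (285,215) px. In the top view the cover is the light plate centred at about (272,206), the base plate runs from about (262,200) to (345,250), and the spanner is at (166,232). Next I check reachability and move the wrist camera over the stand.

```bash
cat > h.py <<'E'
from workcell import robot, optics, job, jaws
import numpy as np, cv2
def axes(yaw): # stand axes in world
    c,s=np.cos(yaw),np.sin(yaw); return np.array([c,s,0]),np.array([-s,c,0])
def frame(y,z): # tool rotation from tool y and z axes
    y=np.array(y,float); z=np.array(z,float); return np.column_stack([np.cross(y,z),y,z])
def ray(c,px):
    T=np.array(c["cam_to_world"]); d=np.array([(px[0]-c["cx"])/c["fx"],-(px[1]-c["cy"])/c["fy"],-1])
    d=T[:3,:3]@d; return T[:3,3],d/np.linalg.norm(d)
def onplane(c,px,z):
    o,d=ray(c,px); return o+d*(z-o[2])/d[2]
def meet(rays): # least-squares crossing point of rays, and rms distance
    A=[np.eye(3)-np.outer(d,d) for o,d in rays]; b=sum(a@o for a,(o,d) in zip(A,rays))
    p=np.linalg.solve(sum(A),b); return p,np.sqrt(np.mean([np.sum((a@(p-o))**2) for a,(o,d) in zip(A,rays)]))
def shot(n,name):
    c=optics.camera(n); cv2.imwrite(f"pics/{name}.png",c["image"]); np.save(f"pics/{name}.npy",c,allow_pickle=True); return c
def load(name): return np.load(f"pics/{name}.npy",allow_pickle=True).item()
E
python3 - <<'E'
from h import *
s=robot.read_state(); c=shot("wrist","w0"); T=np.array(c["cam_to_world"]); R=np.array(s["tool_rot"])
print("cam in tool",np.round(R.T@(T[:3,3]-s["eef_pos"]),1).tolist(),np.round(R.T@T[:3,:3],2).tolist(),c["fx"])
x,y=axes(0.17)
O=np.array([430,30,0.])
for n,yy in [("x",x),("-x",-x),("y",y),("-y",-y)]:
    for h in (450,330,185):
        q=robot.inverse_kinematics(O+[0,0,h],frame(yy,[0,0,-1])); print(n,h,None if q is None else np.round(q,2).tolist())
for sg in (1,-1):
    t=.32; yy=y*np.cos(t)+np.array([0,0,np.sin(t)]); z=-(-y*np.sin(t)+np.array([0,0,np.cos(t)]))
    for d in (19,-80):
        q=robot.inverse_kinematics(O+[0,0,170]+z*d,frame(sg*yy,z)); print("tilt",sg,d,None if q is None else np.round(q,2).tolist())
E
```

```text
cam in tool [68.5, -0.1, -143.6] [[-0.0, 0.96, 0.27], [1.0, 0.0, 0.0], [0.0, 0.27, -0.96]] 312.00773666016687
x 450 [-0.83, 0.0, 0.64, 1.74, -0.0, 1.4, -0.03]
x 330 [-0.76, 0.1, 0.61, 1.96, -0.06, 1.1, 0.04]
x 185 [-0.6, 0.32, 0.49, 2.15, -0.22, 0.72, 0.2]
-x 450 None
-x 330 None
-x 185 [-1.07, 0.62, 1.24, 2.17, -0.77, 0.91, -2.33]
y 450 [-0.73, 0.01, 0.53, 1.74, -0.0, 1.4, 1.54]
y 330 [-0.61, 0.09, 0.44, 1.96, -0.05, 1.1, 1.59]
y 185 [-0.4, 0.29, 0.24, 2.14, -0.1, 0.72, 1.64]
-y 450 [-1.05, -0.01, 0.85, 1.75, 0.01, 1.4, -1.6]
-y 330 [-1.03, 0.12, 0.93, 1.97, -0.11, 1.1, -1.46]
-y 185 [-0.89, 0.41, 0.88, 2.16, -0.46, 0.76, -1.11]
tilt 1 19 [-0.04, 0.4, 0.07, 2.13, -0.52, 0.74, 2.17]
tilt 1 -80 [-0.39, 0.31, 0.58, 2.04, -0.55, 1.04, 2.25]
tilt -1 19 [-0.44, 0.47, 0.59, 2.15, -0.78, 0.86, -0.68]
tilt -1 -80 [-0.53, 0.35, 0.78, 2.04, -0.62, 1.08, -0.81]
```

Run:
```python
from h import *
x,y=axes(0.17); O=np.array([430,30,0.])
robot.movep(O+[0,0,330],frame(x,[0,0,-1])); shot("wrist","w1")
robot.movel(O+[0,0,290]-60*y,max_speed=200); shot("wrist","w2")
print(robot.read_state()["time"])
cv2.imwrite("pics/w12.png",np.vstack([load("w1")["image"],load("w2")["image"]])[:, :][::1] if 0 else cv2.resize(np.hstack([load("w1")["image"],load("w2")["image"]]),(800,300)))
```

```text
3.0333
```

View pics/w12.png

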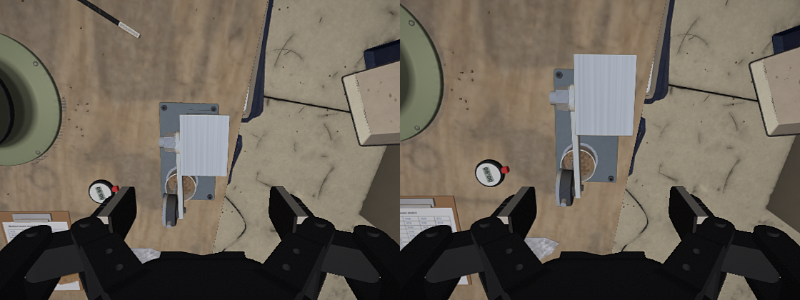

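In the wrist views (half-scale pair), the cover is at about (204,146) and (605,95). The gauge arm sags below it, and the grey nut or boss is in front of the plate at about (168,143). I'll extract the corners and triangulate.

```bash
cat >> h.py <<'E'
def quad(img,seed,tol=22):
    """corners of the uniform region round a seed pixel (rectangle fit), ordered by angle"""
    f=cv2.GaussianBlur(img,(3,3),0); m=np.zeros((img.shape[0]+2,img.shape[1]+2),np.uint8)
    cv2.floodFill(f.copy(),m,tuple(int(v) for v in seed),0,(tol,)*3,(tol,)*3,4|cv2.FLOODFILL_MASK_ONLY|cv2.FLOODFILL_FIXED_RANGE|(255<<8))
    m=cv2.morphologyEx(m[1:-1,1:-1],cv2.MORPH_CLOSE,np.ones((5,5))); m=cv2.morphologyEx(m,cv2.MORPH_OPEN,np.ones((7,7)))
    c=max(cv2.findContours(m,cv2.RETR_EXTERNAL,cv2.CHAIN_APPROX_NONE)[0],key=cv2.contourArea)
    b=cv2.boxPoints(cv2.minAreaRect(c)); h=cv2.convexHull(c); a=cv2.approxPolyN(h,4) .reshape(-1,2).astype(float)
    ctr=a.mean(0); a=a[np.argsort(np.arctan2(*(a-ctr).T[::-1]))]
    return a,b,cv2.contourArea(c),m
E
python3 - <<'E'
from h import *
W=[load("w1"),load("w2")]; Q=[]
out=[]
for c,s in zip(W,[(286,203),(287,133)]):
    im=c["image"]; print("bgr",im[s[1]-3:s[1]+4,s[0]-3:s[0]+4].reshape(-1,3).mean(0))
    a,b,A,m=quad(im,s,40); Q.append(a); print(A,a.round(1).tolist())
    v=im.copy(); cv2.polylines(v,[np.int32(a)],True,(0,0,255),1); x0,y0=int(a[:,0].mean())-100,max(0,int(a[:,1].mean())-110); out.append(cv2.resize(v[y0:y0+200,x0:x0+200],(400,400),interpolation=2))
cv2.imwrite("pics/q.png",np.hstack(out))
P=[]
for i in range(4):
    p,e=meet([ray(c,q[i]) for c,q in zip(W,Q)]); P.append(p); print(p.round(1),round(e,2))
P=np.array(P); print("ctr",P.mean(0).round(1),"sides",np.linalg.norm(P-np.roll(P,-1,0),axis=1).round(1))
for c,q in zip(W,Q):
    G=np.array([onplane(c,p,206) for p in q]); print("z206",G.mean(0).round(1),np.linalg.norm(G-np.roll(G,-1,0),axis=1).round(1),[round(float(np.degrees(np.arctan2(*(G[(i+1)%4]-G[i])[1::-1]))),1) for i in range(4)])
E
```

```text
bgr [185.93877551 174.69387755 167.89795918]
6101.5 [[200.0, 161.0], [321.0, 161.0], [316.0, 246.0], [248.0, 245.0]]
bgr [183.34693878 172.32653061 165.53061224]
10180.0 [[181.0, 74.0], [331.0, 77.0], [325.0, 189.0], [243.0, 215.0]]
[355.3  58.4 212.6] 1.03
[454.2  74.6 205.4] 0.04
[465.2  -1.1 208.2] 0.31
[393.1 -89.4  16.6] 0.61
ctr [417.   10.6 160.7] sides [100.5  76.5 223.  248.4]
z206 [418.9  29.5 206. ] [102.9  77.4  62.3  85.6] [9.8, -81.7, -171.1, 126.6]
z206 [420.7  25.1 206. ] [101.2  76.9  64.7 106. ] [8.6, -81.3, -152.2, 120.9]
```

View pics/q.png

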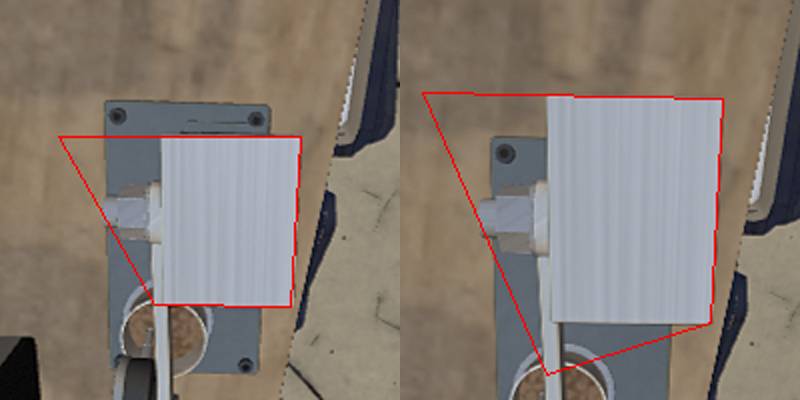

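The rectangle is crisp, but the fit leaks into the nut at left and the arm below. A wider opening will cut those off.

```bash
sed -i 's/np.ones((7,7))/np.ones((k,k))/; s/def quad(img,seed,tol=22)/def quad(img,seed,tol=22,k=41)/' h.py
cat > m.py <<'E'
from h import *
W=[load("w1"),load("w2")]; Q=[]
for c,s in zip(W,[(286,203),(287,133)]):
    a,b,A,m=quad(c["image"],s,40); Q.append(a); print(A,a.round(1).tolist())
P=[]
for i in range(4):
    p,e=meet([ray(c,q[i]) for c,q in zip(W,Q)]); P.append(p); print(p.round(1),round(e,2))
P=np.array(P); print("ctr",P.mean(0).round(1),"sides",np.linalg.norm(P-np.roll(P,-1,0),axis=1).round(1))
for c,q in zip(W,Q):
    G=np.array([onplane(c,p,206) for p in q]); print("z206",G.mean(0).round(1),np.linalg.norm(G-np.roll(G,-1,0),axis=1).round(1),[round(float(np.degrees(np.arctan2(*(G[(i+1)%4]-G[i])[1::-1]))),1) for i in range(4)])
E
python3 m.py
```

```text
5759.0 [[247.0, 161.0], [318.0, 161.0], [318.0, 245.0], [247.0, 245.0]]
9410.0 [[241.0, 77.0], [331.0, 77.0], [325.0, 188.0], [241.0, 188.0]]
[393.2  64.1 205.7] 1.11
[452.8  74.3 206.7] 1.29
[466.3  -0.8 205.9] 0.57
[403.6 -11.4 206.3] 0.85
ctr [429.   31.5 206.1] sides [60.5 76.2 63.6 76.2]
z206 [428.3  31.4 206. ] [60.4 76.4 65.1 76.4] [9.8, -78.5, -170.2, 98.0]
z206 [429.7  31.7 206. ] [60.8 76.1 62.2 76.2] [9.7, -81.3, -170.3, 97.6]
```

The corners triangulate to a top at z ≈ 206.1, centre (429, 31.5) and yaw ≈ 9°, with 60 × 76 mm sides, which agrees with the text. I'll grip it low-profile so that the tips end about level with the underside.

Run:
```python
from h import *
x,y=axes(0.157); C=np.array([429,31.5,0.]); F=frame(x,[0,0,-1])
for p in ([380,176,60],[380,176,-5],[380,176,200]): print(robot.inverse_kinematics(np.array(p,float),F) is not None)
robot.movel(C+[0,0,240],F,max_speed=200)
hit=robot.movel(C+[0,0,195],max_speed=80,guard=10); s=robot.read_state(); print(hit,s["eef_pos"],np.round(s["ft_force"],1))
if not hit:
    jaws.clamp(); s=robot.read_state(); print(s["finger_gap"],s["gripper_force"],np.round(s["ft_force"],1),np.round(s["eef_pos"],1))
    robot.movel(C+[0,0,235],max_speed=100); s=robot.read_state(); print(s["finger_gap"],s["gripper_force"],np.round(s["ft_force"],1),s["time"]); shot("wrist","g1")
```

```text
True
True
True
False [429.24815757  31.28597795 195.34132123] [ 0.  -0.3 -0.3]
57.674492950948604 59.83047366142273 [-5.7 -1.  19.7] [429.3  31.6 195.8]
57.96881764786216 63.96514534950256 [0.2 0.6 0.5] 5.2333
```

View pics/g1.png

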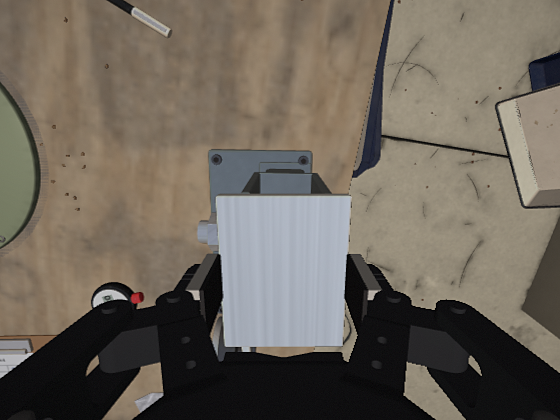

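The cover is held between both pads (edges at x ≈ 218 and 350 px), clear of the bracket. Now I place it on the bench with guarded lowering.

Run:
```python
from h import *
P=np.array([380,176,0.])
robot.movel(P+[0,0,235],max_speed=200)
h1=robot.movel(P+[0,0,6],max_speed=170,guard=12)
h2=None
if not h1: h2=robot.movel(P+[0,0,-9],max_speed=20,guard=6)
s=robot.read_state(); print(h1,h2,np.round(s["eef_pos"],1),np.round(s["ft_force"],1),s["finger_gap"],s["time"]); shot("wrist","p1")
```

```text
False True [380.1 176.1  -4.1] [-1.  -0.3 13.7] 58.137769483140566 8.2417
```

Run:
```python
from h import *
jaws.open_gripper(); p=np.array(robot.read_state()["eef_pos"])
robot.movel(p+[0,0,80],max_speed=120); shot("wrist","p2")
robot.movel(p+[0,0,310],max_speed=250)
x,y=axes(0.157); C=np.array([429,31.5,0.]); F=frame(-y,[0,0,-1])
robot.movep(C+[0,0,310]-60*x+25*y,F); shot("wrist","b1")
robot.movel(C+[0,0,300]-60*x-30*y,max_speed=150); shot("wrist","b2")
s=robot.read_state(); print(s["time"],np.round(s["qpos"],2))
a=load("p2")["image"];b=load("b1")["image"];c=load("b2")["image"]
cv2.imwrite("pics/pb.png",np.vstack([np.hstack([cv2.resize(a,(400,300)),cv2.resize(b,(400,300))]),np.hstack([cv2.resize(c,(400,300)),cv2.resize(load("p1")["image"],(400,300))])]))
```

```text
12.5417 [-0.98 -0.01  0.86  2.13  0.01  1.02 -1.54]
```

View pics/pb.png

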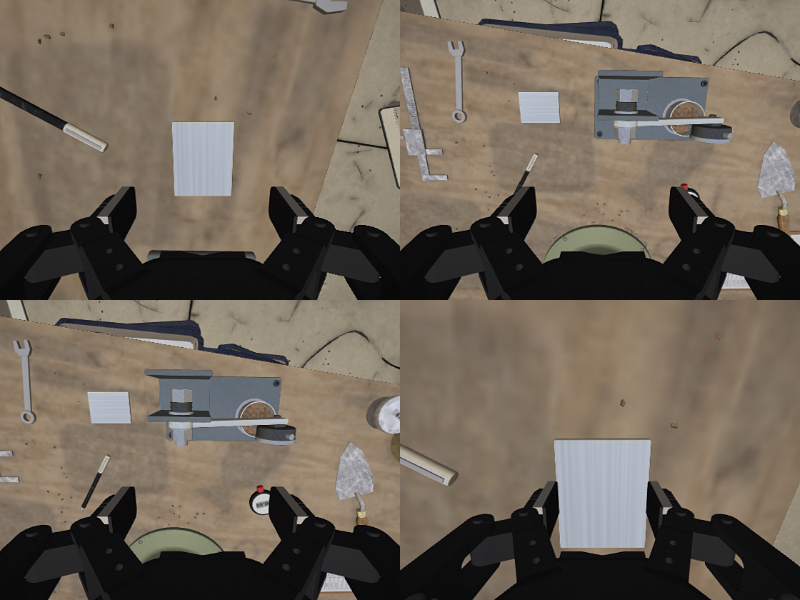

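The cover lies flat on the bench. The hex head shows in the gap at about (318,140) px in b1 and (252,140) in b2. I'll look at enlarged crops of both.

Run:
```python
from h import *
o=[]
for n,x0 in (("b1",260),("b2",192)):
    o.append(cv2.resize(load(n)["image"][90:205,x0:x0+115],None,fx=3.478,fy=3.478,interpolation=cv2.INTER_CUBIC))
cv2.imwrite("pics/hex.png",np.hstack(o)[:600,:800])
```

```text
(no output)
```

View pics/hex.png

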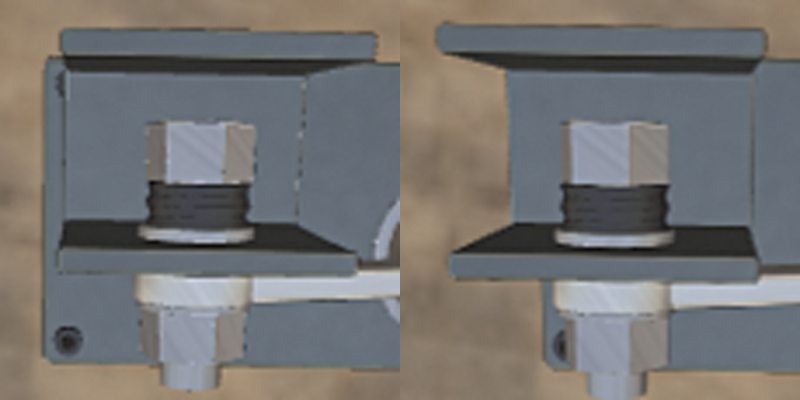

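The crops show crisp rear- and front-plate top edges, plus the head with two visible ridges: b1 at u ≈ 165 and 228, b2 at 170 and 230. I'll triangulate those.

Run:
```python
from h import *
W=[load("b1"),load("b2")]; X0=[260,192]
f={"rearL":((62,31),(37,26)),"rearR":((376,34),(366,31)),"frontL":((58,271),(50,278)),"frontR":((356,274),(358,279)),
"A_back":((165,122),(170,122)),"B_back":((228,122),(231,122)),"A_front":((165,183),(170,185)),"B_front":((228,183),(231,185))}
P={}
for k,uv in f.items():
    P[k],e=meet([ray(c,(x0+(u+.5)/3.478-.5,90+(v+.5)/3.478-.5)) for c,(u,v),x0 in zip(W,uv,X0)]); print(k,P[k].round(1),round(e,2))
d=(P["rearL"]-P["rearR"])+(P["frontL"]-P["frontR"]); yaw=np.arctan2(-d[0],d[1]); d2=P["rearL"]+P["rearR"]-P["frontL"]-P["frontR"]
C=np.mean([P[k] for k in list(f)[:4]],0); print("yaw",yaw,np.arctan2(d2[1],d2[0]),"mouth",C.round(1),"width",np.linalg.norm(d2)/2,np.linalg.norm(d)/2)
# same corners on plane z=200
Z={k:np.mean([onplane(c,(x0+(u+.5)/3.478-.5,90+(v+.5)/3.478-.5),200) for c,(u,v),x0 in zip(W,f[k],X0)],0) for k in list(f)[:4]}
print("z200",np.mean(list(Z.values()),0).round(1))
x,y=axes(yaw)
for k in list(f)[4:]: print(k,"stand rel", (np.array([x,y,[0,0,1]])@(P[k]-[C[0],C[1],0])).round(1))
```

```text
rearL [450.8  65.3 200.7] 0.17
rearR [461.1  -3.4 198.8] 0.07
frontL [398.3  58.1 199.3] 0.09
frontR [408.9 -10.3 200.9] 0.09
A_back [435.6  38.  179.8] 0.03
B_back [437.9  23.5 184.7] 0.02
A_front [421.6  35.8 183.9] 0.06
B_front [424.1  21.4 188.7] 0.05
yaw 0.15096559042406443 0.1340618364516076 mouth [429.8  27.4 199.9] width 52.81358584238081 69.33700167539999
z200 [429.8  27.4 200. ]
A_back stand rel [  7.3   9.6 179.8]
B_back stand rel [  7.4  -5.1 184.7]
A_front stand rel [ -6.9   9.5 183.9]
B_front stand rel [ -6.5  -5.2 188.7]
```

The bracket corners come out at z ≈ 199.9, mouth centre (429.8, 27.4), yaw ≈ 0.147, 52.8 × 69.3 mm. The head ridges match a 0.32 lean about the gap centre. Next I approach along the leaning axis.

```bash
cat >> h.py <<'E'
B=np.array([430,27.4,170.5]); SX,SY=axes(0.147); UP=np.array([0,0,1.])
def hold(t,d):  # tool pose gripping the head with lean t, TCP d mm beyond the head's centre
    hy=SY*np.cos(t)+UP*np.sin(t); hz=-SY*np.sin(t)+UP*np.cos(t); return B-hz*d, frame(-hy,-hz)
E
python3 - <<'E'
from h import *
p,F=hold(.32,-95); robot.movep(p,F)
for t,d in ((.32,17),(.16,17),(0,17),(-.05,17)):
    q=robot.inverse_kinematics(*hold(t,d)); print(t,None if q is None else np.round(q,2).tolist())
s=robot.read_state(); print(np.round(s["qpos"],2).tolist(),s["time"]); shot("wrist","a1")
try:
    p,F=hold(.32,17); h=robot.movel(p,F,max_speed=70,guard=8); s=robot.read_state(); print(h,np.round(s["eef_pos"]-p,1),np.round(s["ft_force"],1),s["time"])
except robot.PlanningError as e: print(e)
E
```

```text
0.32 [-0.6, 0.55, 0.85, 2.16, -0.91, 0.96, -0.55]
0.16 [-0.77, 0.54, 0.92, 2.18, -0.81, 0.85, -0.71]
0 [-0.93, 0.55, 1.0, 2.2, -0.7, 0.75, -0.88]
-0.05 [-0.98, 0.56, 1.02, 2.2, -0.66, 0.73, -0.94]
[-0.67, 0.4, 1.01, 2.03, -0.68, 1.16, -0.73] 13.3667
False [ 0.2 -0.1  0.2] [-0.9  0.2 -0.2] 15.1667
```

Run:
```python
from h import *
jaws.clamp(); s=robot.read_state(); print(s["finger_gap"],s["gripper_force"],np.round(s["ft_force"],1),np.round(s["torque"],2),s["time"])
c=shot("scene","s1"); w=shot("wrist","a2")
cv2.imwrite("pics/a2s.png",np.hstack([cv2.resize(w["image"],(400,300)),cv2.resize(c["image"][150:270,220:380],(400,300))]))
```

```text
22.681354676176113 58.699816251173615 [-0.7 -3.   5.2] [-0.63  0.28  0.05] 15.7583
```

View pics/a2s.png

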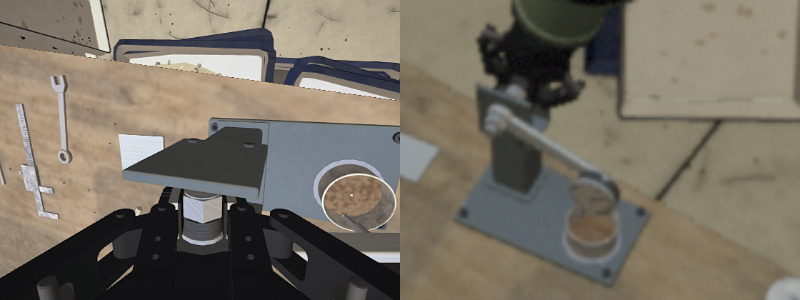

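The fingers hold the hex head across its flats (wrist view, about (200,210)), and the scene view shows the arm still sagged. Now I turn it to level.

Run:
```python
from h import *
for t in (.24,.16,.08,0):
    p,F=hold(t,17); robot.movel(p,F,max_speed=12)
    s=robot.read_state(); print(t,round(s["finger_gap"],2),np.round(s["ft_force"],1),np.round(s["torque"],2),round(s["time"],2))
robot.wait(.3); s=robot.read_state(); p,F=hold(0,17); print(np.round(s["eef_pos"]-p,2),np.round(F.T@s["tool_rot"],4).tolist(),s["gripper_force"])
c=shot("scene","s2"); w=shot("wrist","a3")
cv2.imwrite("pics/a3s.png",np.hstack([cv2.resize(w["image"],(400,300)),cv2.resize(c["image"][150:270,220:380],(400,300))]))
```

```text
0.24 22.78 [-0.6 -5.9  5.7] [-0.9   0.26 -0.03] 16.12
0.16 22.8 [-1.9 -5.1  6. ] [-0.81  0.33 -0.07] 16.39
0.08 23.07 [-1.7 -4.9  9.6] [-0.66  0.46 -0.06] 16.66
0 22.74 [-2.7 -3.3 13.1] [-0.51  0.66 -0.19] 16.93
[ 0.02 -0.09  0.25] [[1.0, -0.0003, 0.0002], [0.0003, 1.0, -0.0004], [-0.0002, 0.0004, 1.0]] 67.36807888140902
```

View pics/a3s.png

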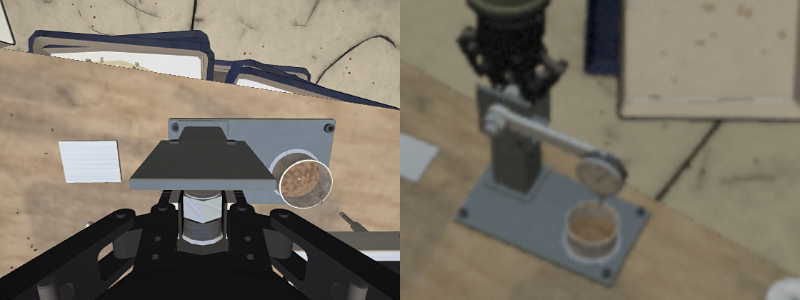

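The arm has risen and both pads still hold the head. I'll check the level numerically by fitting the bright bar in the scene view against projected bars at trial angles along one line.

Run:
```python
from h import *
def proj(c,P):
    T=np.linalg.inv(np.array(c["cam_to_world"])); q=T[:3,:3]@P+T[:3,3]; return np.array([c["cx"]-c["fx"]*q[0]/q[2], c["cy"]+c["fy"]*q[1]/q[2]])
def bar(t,s,h): # point on the front face of the bar, s out along it, h above its centre line
    return B-37*SX+s*(-SY*np.cos(t)-UP*np.sin(t))+h*(-SY*np.sin(t)+UP*np.cos(t))
for n,t0 in (("s1",.32),("s2",0.)):
    c=load(n); g=cv2.cvtColor(c["image"],cv2.COLOR_BGR2GRAY).astype(np.float32); pts=[];h=np.arange(-24,24.1,.5)
    for s in range(30,96,5):
        uv=np.array([proj(c,bar(t0,s,k)) for k in h],np.float32)
        v=cv2.remap(g,uv[None,:,0],uv[None,:,1],cv2.INTER_LINEAR)[0]; d=np.gradient(cv2.GaussianBlur(v[None],(9,1),0)[0])
        m=(h<0); pts.append((s,h[m][np.argmax(d[m])],h[~m][np.argmin(d[~m])]))
    p=np.array(pts); print(n,p[:,1].tolist(),p[:,2].tolist(),"slopes",[round(float(np.polyfit(p[:,0],p[:,i],1)[0]),3) for i in (1,2)])
```

```text
s1 [-10.5, -11.5, -14.5, -11.5, -11.0, -12.5, -11.5, -20.5, -0.5, -2.5, -0.5, -22.0, -1.5, -0.5] [21.5, 21.0, 20.5, 21.5, 22.0, 19.5, 19.0, 20.5, 20.0, 21.0, 20.0, 19.5, 19.0, 18.5] slopes [0.14, -0.036]
s2 [-12.0, -15.5, -12.0, -22.0, -16.5, -9.0, -0.5, -0.5, -0.5, -0.5, -0.5, -0.5, -0.5, -0.5] [20.5, 20.5, 18.5, 21.5, 20.0, 19.0, 18.0, 19.0, 17.5, 16.0, 18.5, 17.0, 16.5, 18.0] slopes [0.296, -0.059]
```

Run:
```python
from h import *
def proj(c,P):
    T=np.linalg.inv(np.array(c["cam_to_world"])); q=T[:3,:3]@P+T[:3,3]; return np.array([c["cx"]-c["fx"]*q[0]/q[2], c["cy"]+c["fy"]*q[1]/q[2]])
def bar(t,s,h,x): return B-x*SX+s*(-SY*np.cos(t)-UP*np.sin(t))+h*(-SY*np.sin(t)+UP*np.cos(t))
c=load("s1"); S=np.arange(25,101,1.); h=np.arange(-8,8.1,.25)
for n,im,ts in (("0",cv2.imread("pics/scene0.png"),(.30,.32,.34)),("s1",c["image"],(.30,.32,.34)),("s2",load("s2")["image"],(-.02,0,.02,.04))):
    g=im.astype(np.float32).mean(2)
    for t in ts:
        # far top edge of the bar (29 mm line, +11 mm)
        e=[]
        for s in S:
            uv=np.array([proj(c,bar(t,s,11+k,29)) for k in h],np.float32); v=cv2.remap(g,uv[None,:,0],uv[None,:,1],cv2.INTER_LINEAR)[0]
            d=np.clip(-np.gradient(cv2.GaussianBlur(v[None],(9,1),0)[0]),0,None); e.append((d*h).sum()/d.sum())
        e=np.array(e); k=np.polyfit(S,e,1); r=e-np.polyval(k,S); w=np.abs(r)<1.5*np.std(r)
        k=np.polyfit(S[w],e[w],1); print(n,t,"slope",k.round(4),"se",round(float(np.std(e[w]-np.polyval(k,S[w]))/np.sqrt(12)/22),4))
```

```text
0 0.3 slope [-0.0509  0.1274] se 0.0056
0 0.32 slope [-0.0402  0.3603] se 0.0058
0 0.34 slope [-0.0222  0.324 ] se 0.0062
s1 0.3 slope [-0.0464 -0.0882] se 0.005
s1 0.32 slope [-0.0377  0.2294] se 0.0049
s1 0.34 slope [-0.018   0.1344] se 0.0054
s2 -0.02 slope [-0.0619  1.0589] se 0.0122
s2 0 slope [-0.0515  1.0342] se 0.01
s2 0.02 slope [-0.0351  0.8708] se 0.0077
s2 0.04 slope [-0.0136  0.5407] se 0.0059
```

The scene measurement gives about 0.012–0.02 rad of residual sag, which is near the noise and has gravity's sign. I'll apply a small 0.01 correction and hand in.

Run:
```python
from h import *
p,F=hold(-.01,17); robot.movel(p,F,max_speed=5); robot.wait(.3)
s=robot.read_state(); print(s["finger_gap"],s["gripper_force"],np.round(s["ft_force"],1),np.round(s["qvel"],3),s["time"])
print(job.finish_job())
```

```text
22.96305147600566 67.37977557582781 [-2.8 -1.9 13.1] [ 0.001  0.     0.     0.001 -0.001 -0.001  0.002] 17.875
the job is handed in; nothing more can be done
None
```

Job handed in at about 18 s: the cover lies flat on the bench, the arm is level to within about 0.02 rad as measured in the scene camera, and the gripper is still holding the bolt head with about 67 N.

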